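# Show the grater insert to the filming camera

## Task

Slide the orange-framed grater insert up out of its slot in the rack and present it to the camera on the tripod: upright, toothed side towards the camera and square to it, the middle of the plate level with and centred on the lens and 13 cm in front of it. Finish while holding it still there in the air, the gripper keeping its grip and nothing else carrying it; leave the other inserts and everything else on the counter in place and do not touch the camera or tripod.

Things in the scene. Friction and masses are not known exactly. Their poses are not given: they have to be found in the camera images.
- grater_orange: Orange-framed coarse grater insert: stiff upright plate 6 mm thick (its x), 90 mm wide (y), 130 mm high (z), about 0.11 kg. x points out of the toothed side (steel panel, 16 dark teeth 2 mm proud; the back is plain orange). Its top 36 mm are a plain strip to hold it by. Origin: centre of its underside. It stands loose in one of the rack's slots, 1.5 mm play each side.
- grater_mid (a point): Centre of the orange insert's plate, 65 mm above its underside; same axes as the insert.
- rack: Fixed grey rack, open on top: 150 mm (its x) by 106 mm (y), 68 mm high, floor 8 mm up. Three slots at x = -45, 0, 45 mm each hold an insert upright by its side edges, 60 mm deep, its top 138 mm above the counter; it comes out only upward. Toothed sides face the +x end, marked by a round blue nose 22 mm high. Which insert is in which slot varies. Origin: centre of underside.
- lens (a point): Centre of the lens front of the small black camera (64 mm wide, 44 mm high, 30 mm deep, plus a 13 mm silver lens barrel) on the tripod. The lens looks level along its own -x axis; z is up. The camera's top is 22 mm above the lens. Lens height varies, 172 to 217 mm above the counter.
- tripod: The black tripod that carries the camera, fixed to the counter; legs reach 71 mm from its upright. The lens front is 28 mm towards -x from the upright. Origin: on the counter under the upright; same axes as the lens.
- insert_green: Green-framed fine insert standing in another slot of the rack, same size as the orange one (6 x 90 x 130 mm). Leave it there. Origin: centre of its underside.
- insert_white: White-framed slicing insert with one slanting blade, in another slot of the rack, same size (6 x 90 x 130 mm). Leave it there. Origin: centre of its underside.
- basil: Basil plant in a blue pot, 92 mm across, about 180 mm high with its leaves, at the back of the counter. Origin: centre of its underside.
- bowl: White bowl with black spots, full of orange carrot sticks, 140 mm across, 75 mm high, at the back. Origin: centre of its underside.
- zucchini: Green zucchini lying across the back, 250 mm long, 55 mm thick. Origin: centre of its underside.
- apple: Red apple, 76 mm across, 66 mm high without its stalk. Origin: centre of its underside.
- knife: Kitchen knife with black handle lying on the cutting board, 255 mm long, 18 mm high. Origin: under its middle.
- tomato_a: Tomato half lying cut face up on the cutting board, 68 mm across, 28 mm high. Origin: centre of its underside.
- tomato_b: Smaller tomato half on the cutting board, 62 mm across, 25 mm high. Origin: centre of its underside.
Not all that is in view belongs to the job. There is more than one size of the grater_orange; the job needs the middle-sized.

How it is judged:
By the outcome, as a careful person would: the job done as asked, in the order asked, and still so for the second after the job is handed in, while the arm keeps its last pose, push and grip.
It also fails if it takes over 45 s, if anything falls off the work surface, if the arm or the gripper's body presses on something with over 40 N, if the wrist force passes 120 N, or if a joint passes its speed limit or range.

## Robot

A 6-joint arm with a two-finger parallel gripper is mounted at the origin on the work surface. World frame = base frame: x ahead of the robot, y to its left, z up, the work surface at z = 0. Lengths are in m, angles in rad, forces in N, time in s.
With the tool pointing down it reaches from about 0.275 to 0.825 m from the base axis. Payload 5.2 kg.
Tool frame: the origin (TCP) lies midway between the tips of the shut fingers; the grasp point (between the pads) lies 19 mm behind it; z points along the fingers, y is the line along which they close (so a half turn about z gives the same grasp; the last joint's range is limited). The gripper opens to 93 mm and grips with 3 to 60 N. Pads are 15 mm wide; open, the fingers measure 128 mm over their backs; the gripper's body (75 mm by 188 mm) begins 65 mm behind the grasp point.
Start: joints at [0.942, 0.259, 1.535, -0, 1.348, -0.203], TCP at [0.227, 0.501, 0.219] pointing down, gripper open.
Joint ranges: [-3.14, 3.14], [-0.91, 2.08], [0.19, 2.58], [-1.22, 4.36], [0.22, 2.71], [-3.12, 3.12]. Speed limits (rad/s): [2.57, 2.57, 3.14, 3.14, 3.14, 3.14].

## Interface

Orientations are given as a unit quaternion [x, y, z, w].
In Python, from rig import robot gives the robot as it stands.
- The arm moves only by the tool step_arm, never from a script. Its argument "series" is a list of rows, each an object of numbers: "dx", "dy", "dz": the shift along the world's x, y, z in mm; "twist": the turn about the world's z in degrees. A call has 1 to 10 rows; each row is the pose to reach, as a shift and turn from the pose commanded when the call began; what a row does not reach only later rows make up. A row lasts 1/8 s, in which the tool goes at most 62.5 mm and 10.7 degrees, less where a joint would pass 70% of its speed; a pose out of reach is approached as far as the arm can. A call with a gripper value outside its range is refused whole. "gripper" is the opening, from -1 (shut) to 1 (fully open), set as the call begins (left out, the last holds). The fingers move at their own pace and stop on an object; the grip force is fixed at half the most. Time passes only in rows, so rows that repeat a pose let the fingers close. It gives the time, the measured TCP pose, the force, the opening and the grip force at its end, in the units of the state.
- robot.get_obs(): the state, without advancing time (a new reading comes with each control period).
- robot.get_image(name): name is "scene" or "top" or "wrist"; returns (picture, depth): 480x640x3 uint8, red, green, blue; 480x640 float32, m along the optical axis (not along the pixel's ray), 0 where there is no reading.
- robot.get_calibration(name): a dict with "mtx" (3x3 intrinsics, pixels), "T" (4x4, takes a point from camera to world coordinates). Camera axes: x right, y up, looking along -z (the intrinsics and any distortion apply to the point x, -y, -z); pixel columns grow to the right and rows downward; lengths in m; the calibration is good to about 2 mm. A picture is of the moment at which its call begins: read the wrist's pose just before it. get_calibration takes no time and is no camera call; for the wrist camera it gives the pose at the moment of the call.
- robot.job_done(): hands the job in; it is judged then, once.
The state is a dict: "clock": time; "joints": joint angles; "dq": joint speeds; "tau": joint torques, N m; "tool_pos": TCP position; "tool_rot": TCP orientation; "contact_force": force on the tool from outside, world axes, zero at the start; "torque": the same for the moment, N m; "opening": finger opening in m; "grip_force": force on a finger pad.
Only numpy, scipy, OpenCV 4.12 (cv2) and the standard library are available. Lean on these libraries where they do the work, as an engineer would, in place of code of your own. Each camera call takes 0.05 s, during which the arm holds its last target. There are 200 camera calls.

## Working session

There is one attempt and no reset: what is moved stays moved. The work goes in short steps, Python scripts to look and compute and a tool call to move; the robot and the scene stay as the last step left them, time stands still between calls to the robot, and variables do not carry over. Pictures are saved under pics/ and viewed, at most 10 in all, crops included, and the job is handed in when it is done.

Besides the shell and the picture viewer there is one more tool, called after "Emit:" as name([rows], argument=value, ...), one row to a line, values as JSON. step_arm: Moves the arm, as the interface text tells. Its arguments: {"type":"object","properties":{"series":{"type":"array"},"gripper":{"type":"number"}},"required":["series"]}

```bash
mkdir -p pics; cat > h.py <<'E'
import numpy as np,cv2
from rig import robot
def grab(n):
    c=robot.get_calibration(n); im,d=robot.get_image(n)
    np.savez(f'/tmp/{n}.npz',im=im,d=d,K=c['mtx'],T=c['T']); return im,d,c
def load(n):
    z=np.load(f'/tmp/{n}.npz'); return z['im'],z['d'],z['K'],z['T']
def cloud(d,K,T):
    v,u=np.mgrid[:d.shape[0],:d.shape[1]]
    p=np.stack([(u-K[0,2])/K[0,0]*d,-(v-K[1,2])/K[1,1]*d,-d],-1)
    return p@T[:3,:3].T+T[:3,3]
E
python3 - <<'E'
from h import *
for n in('scene','top'):
    im,d,c=grab(n); cv2.imwrite(f'pics/{n}0.png',im[...,::-1]); print(n,{k:v for k,v in c.items()},(d>0).mean())
print(robot.get_obs())
E
```

```text
scene {'mtx': array([[600.95092875,   0.        , 310.378902  ],
       [  0.        , 600.95092875, 241.51166392],
       [  0.        ,   0.        ,   1.        ]]), 'T': array([[-5.28819898e-02, -7.87838940e-01,  6.13606795e-01,
         1.30744893e+00],
       [ 9.98464858e-01, -3.15777132e-02,  4.55057808e-02,
        -5.90111166e-04],
       [-1.64749267e-02,  6.15071258e-01,  7.88299388e-01,
         1.06540029e+00],
       [ 0.00000000e+00,  0.00000000e+00,  0.00000000e+00,
         1.00000000e+00]])} 0.99578125
top {'mtx': array([[554.53437146,   0.        , 311.9487308 ],
       [  0.        , 554.53437146, 240.92930735],
       [  0.        ,   0.        ,   1.        ]]), 'T': array([[ 2.00011550e-02,  9.84706293e-01, -1.73070707e-01,
         3.48962057e-01],
       [-9.99799740e-01,  1.95850674e-02, -4.11167482e-03,
        -7.28352036e-02],
       [-6.59190608e-04,  1.73118286e-01,  9.84900820e-01,
         1.41394945e+00],
       [ 0.00000000e+00,  0.00000000e+00,  0.00000000e+00,
         1.00000000e+00]])} 0.9960091145833333
{'clock': 0.1, 'joints': array([ 9.42193214e-01,  2.59260347e-01,  1.53592578e+00,  2.72910324e-06,
        1.34802777e+00, -2.02784365e-01]), 'dq': array([ 0.00185888, -0.00169093, -0.00242369,  0.00145524, -0.00193538,
       -0.0007963 ]), 'tau': array([ 1.60018684e-03, -4.38213730e+01, -2.84646446e+01,  7.20035727e-02,
        3.63772467e-02, -6.72161173e-05]), 'tool_pos': array([0.22686892, 0.50050356, 0.21792532]), 'tool_rot': array([ 2.11304698e-01,  9.77419903e-01, -7.41048036e-04, -3.28565939e-04]), 'contact_force': array([-0.70044679, -0.58735467, -0.1102112 ]), 'torque': array([-0.00367539, -0.02021006, -0.00823986]), 'grip_force': 0.0, 'opening': 0.09322952698456645}
```

View pics/scene0.png

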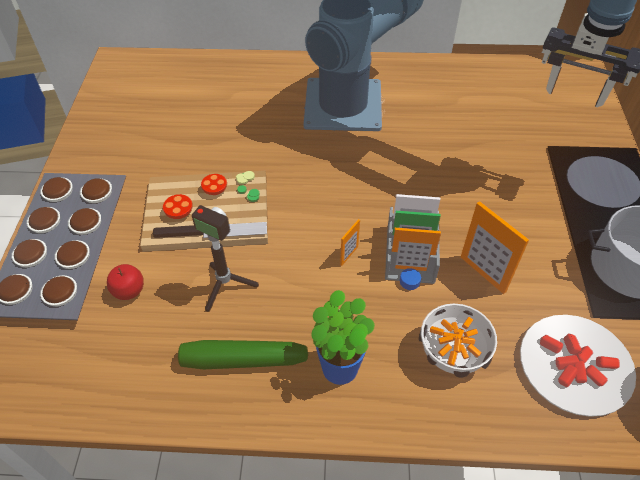

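View pics/top0.png

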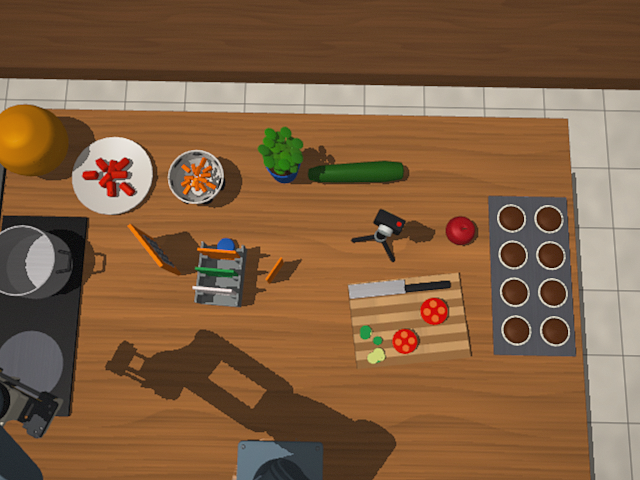

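Scene picture candidates for the orange insert: a small orange grater (349,243), the one in the rack (414,250), and a large one (493,247). By the description it is the rack one. The camera on its tripod is at scene (212,222) and top (388,225). Next I'll check this in a close crop and measure.

```bash
python3 - <<'E'
from h import *
a,_,_,_=load('scene');b,_,_,_=load('top')
c1=cv2.resize(a[180:320,180:320],(400,400),interpolation=cv2.INTER_CUBIC)
c2=cv2.resize(a[180:320,330:470],(400,400),interpolation=cv2.INTER_CUBIC)
t1=cv2.resize(b[190:270,345:425],(400,400)[:2],interpolation=cv2.INTER_CUBIC)[:,:]
cv2.imwrite('pics/crop1.png',np.hstack([c1,c2])[...,::-1])
cv2.imwrite('pics/crop2.png',np.hstack([t1,cv2.resize(b[225:315,180:270],(400,400),interpolation=cv2.INTER_CUBIC)])[...,::-1])
for n in('scene','top'):
    im,d,K,T=load(n); P=cloud(d,K,T); hsv=cv2.cvtColor(im,cv2.COLOR_RGB2HSV)
    H,S,V=[hsv[...,i].astype(int) for i in range(3)]
    R=(P[...,0]>.3)&(P[...,0]<.65)
    def rep(nm,m):
        q=P[m]; 
        if len(q)<3: print(n,nm,len(q));return
        r=cv2.minAreaRect((q[:,:2]*1000).astype(np.float32))
        print(n,nm,len(q),'mean',q.mean(0).round(4),'z',np.percentile(q[:,2],[2,98]).round(3),'rect',np.round(r[0],1),np.round(r[1],1),round(r[2],1))
    rk=(P[...,1]>-.0)&(P[...,1]<.2)&R
    for nm,m in [('orange',(H>5)&(H<22)&(S>170)&(V>120)),('green',(H>50)&(H<85)&(S>100)),('white',(S<40)&(V>190))]:
        m=m&rk&(P[...,2]>.13)&(P[...,2]<.145)
        rep(nm,m)
    rep('blue',(H>100)&(H<125)&(S>150)&rk&(P[...,2]<.03)&(P[...,2]>.003))
    g=rk&(S<70)&(P[...,2]>.06)&(P[...,2]<.073); rep('rackrim',g)
    cm=(P[...,1]>-.35)&(P[...,1]<-.13)&R&(P[...,2]>.14)&(P[...,2]<.27); rep('cam',cm)
    z=P[cm][:,2]; 
    if len(z): 
        top=cm&(P[...,2]>np.percentile(z,98)-.006); rep('camtop',top)
    rep('silver',cm&(S<60)&(V>90))
E
```

```text
scene orange 214 mean [0.5496 0.1568 0.1358] z [0.13  0.141] rect [548.5 155.7] [87.8 12. ] 86.5
scene green 197 mean [0.505  0.1584 0.1359] z [0.13  0.141] rect [503.9 157.7] [84.9 12.1] 86.5
scene white 87 mean [0.4577 0.1581 0.1373] z [0.134 0.14 ] rect [457.3 158.5] [82.1 10. ] 88.6
scene blue 236 mean [0.581  0.1545 0.0216] z [0.018 0.025] rect [581.3 154.7] [37.2 42.1] 11.3
scene rackrim 404 mean [0.5251 0.1247 0.0666] z [0.06  0.072] rect [531.2  98.8] [160.6 140. ] 32.3
scene cam 1061 mean [ 0.6142 -0.2331  0.2171] z [0.142 0.237] rect [ 602.9 -233.2] [67.5 46.5] 64.6
scene camtop 421 mean [ 0.6094 -0.2353  0.2347] z [0.232 0.238] rect [ 605.7 -233.5] [65.8 39.4] 63.5
scene silver 167 mean [ 0.6048 -0.2293  0.1895] z [0.142 0.233] rect [ 601.7 -223.3] [42.8 45. ] 84.6
top orange 96 mean [0.5471 0.1587 0.1372] z [0.131 0.142] rect [547.2 155.8] [88.5  6.3] 85.6
top green 100 mean [0.5023 0.1583 0.1374] z [0.131 0.143] rect [502.8 156.4] [84.5  6.5] 86.6
top white 90 mean [0.4571 0.1577 0.1372] z [0.131 0.141] rect [457.3 158. ] [82.3  5.7] 86.3
top blue 156 mean [0.5805 0.1525 0.0209] z [0.014 0.027] rect [581.8 153.6] [42.  26.7] 84.0
top rackrim 280 mean [0.4936 0.1226 0.0667] z [0.06  0.072] rect [501.  153.8] [ 96.3 147.5] 87.0
top cam 569 mean [ 0.6013 -0.2327  0.2299] z [0.201 0.239] rect [ 601.9 -232.9] [63.7 44. ] 61.6
top camtop 285 mean [ 0.6064 -0.2355  0.2356] z [0.233 0.24 ] rect [ 606.6 -235.5] [62.4 30.3] 66.8
top silver 116 mean [ 0.5866 -0.2264  0.2226] z [0.203 0.232] rect [ 587.6 -227.4] [31.6 13.9] 64.2
```

View pics/crop1.png

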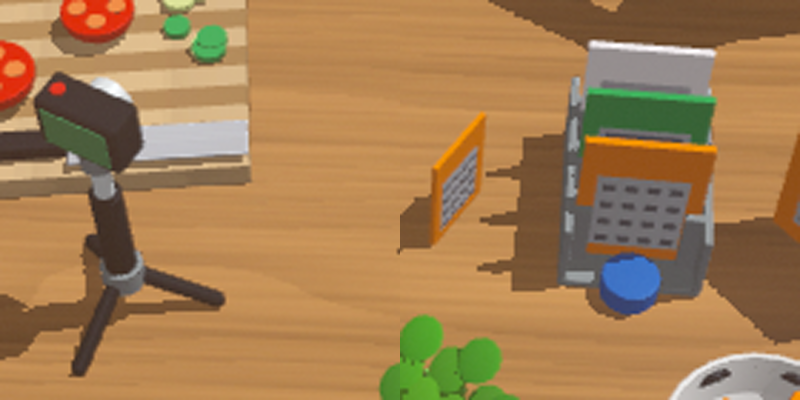

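View pics/crop2.png

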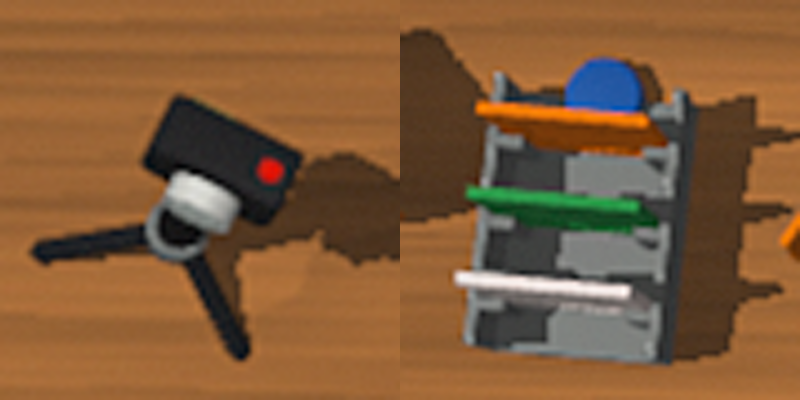

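The rack insert (crop at (650,190)) has 16 teeth and a measured width of about 88 mm, so it is the right one. Its teeth face the blue nose (world +x). The camera's screen faces away from the robot, and its lens points towards −x/+y. Next: refine the rack yaw and the lens pose.

```bash
cat >> h.py <<'E'
def onplane(uv,z,K,T):
    uv=np.asarray(uv,float); r=np.c_[(uv[:,0]-K[0,2])/K[0,0],-(uv[:,1]-K[1,2])/K[1,1],-np.ones(len(uv))]@T[:3,:3].T
    return T[:3,3]+r*((z-T[2,3])/r[:,2])[:,None]
def line(q):
    vx,vy,x,y=cv2.fitLine(q[:,:2].astype(np.float32),cv2.DIST_HUBER,0,.001,.001).ravel()
    return np.degrees(np.arctan2(vy,vx)),x,y
E
python3 - <<'E'
from h import *
for n in('scene','top'):
    im,d,K,T=load(n); P=cloud(d,K,T); hsv=cv2.cvtColor(im,cv2.COLOR_RGB2HSV); H,S,V=[hsv[...,i].astype(int) for i in range(3)]
    R=(P[...,0]>.3)&(P[...,0]<.65)
    rk=R&(P[...,1]>0)&(P[...,1]<.2)&(P[...,2]>.13)&(P[...,2]<.145)
    for nm,m in [('orange',(H>5)&(H<22)&(S>170)&(V>120)),('green',(H>50)&(H<85)&(S>100)),('white',(S<40)&(V>190))]:
        print(n,nm,np.round(line(P[m&rk]),4))
    # camera top face: dark, near the top height; outline on its plane
    m=R&(P[...,1]>-.35)&(P[...,1]<-.13)&(P[...,2]>.2)&(P[...,2]<.26)
    zt=np.median(P[m&(P[...,2]>.232)][:,2]); print(n,'ztop',zt)
    dark=m&(abs(P[...,2]-zt)<.005)&~((S<60)&(V>90))
    dark=cv2.morphologyEx(dark.astype(np.uint8),cv2.MORPH_OPEN,np.ones((3,3)))
    uv=np.argwhere(dark)[:,::-1]; q=onplane(uv,zt,K,T)[:,:2]*1000
    r=cv2.minAreaRect(q.astype(np.float32)); print('top face',np.round(r[0],1),np.round(r[1],1),r[2], 'pca',np.round(line(q),1))
    s=m&(S<60)&(V>90)&(P[...,2]>.2); q=P[s]*1000; print('silver',q.mean(0).round(1),np.ptp(q,axis=0).round(1))
    red=m&((H<6)|(H>174))&(S>150)&(V>150); print('red',(P[red]*1000).mean(0).round(1))
    for th in range(50,81,2):  # extent along the lens axis of silver
        pass
    for a in (-24,-26,-28):
        x=np.array([np.cos(np.radians(a)),np.sin(np.radians(a))]); y=np.array([-x[1],x[0]])
        Q=onplane(uv,zt,K,T)[:,:2]*1000; print(a,'body x',np.percentile(Q@x,[1,99]).round(1),'y',np.percentile(Q@y,[1,99]).round(1),'silver x',np.percentile(q[:,:2]@x,[1,99]).round(1),'y',np.percentile(q[:,:2]@y,[1,50,99]).round(1))
E
```

```text
scene orange [86.4833  0.5494  0.1504]
scene green [86.0618  0.505   0.1524]
scene white [86.3735  0.458   0.1614]
scene ztop 0.23485311545668985
top face [ 610.7 -235.1] [65.5 31.1] 63.46364212036133 pca [  63.3  610.5 -235.3]
silver [ 590.8 -222.2  224.9] [44.2 44.1 34.2]
red [ 598.7 -254.5  237. ]
-24 body x [638.1 668.5] y [ 1.9 64.7] silver x [622.8 651.1] y [18.9 36.7 63.3]
-26 body x [636.9 667. ] y [24.5 87.6] silver x [620.9 648.9] y [40.7 58.8 85.6]
-28 body x [634.4 664.9] y [ 46.9 110.3] silver x [618.3 645.9] y [ 62.5  80.8 107.8]
top orange [86.3414  0.5468  0.1575]
top green [86.1291  0.502   0.1554]
top white [86.2954  0.4571  0.1577]
top ztop 0.2349750910228079
top face [ 606.8 -235.3] [62.4 30.1] 65.23825073242188 pca [  67.9  608.2 -233.6]
silver [ 586.6 -226.4  222.8] [22.7 32.5 33.8]
red [ 597.6 -254.4  237. ]
-24 body x [635.5 664.3] y [ 2.  62.1] silver x [622.3 635.9] y [16.6 31.8 46.3]
-26 body x [634.1 663. ] y [24.9 84.9] silver x [620.9 634.7] y [38.6 53.7 68.1]
-28 body x [631.1 661.1] y [ 47.2 107.6] silver x [618.7 632.7] y [60.5 75.5 90.2]
```

Emit:
step_arm([
  {"dx":0,"dy":0,"dz":50,"twist":0},
  {"dx":40,"dy":-40,"dz":80,"twist":-10},
  {"dx":80,"dy":-85,"dz":85,"twist":-20},
  {"dx":120,"dy":-130,"dz":85,"twist":-30},
  {"dx":160,"dy":-175,"dz":85,"twist":-40},
  {"dx":200,"dy":-220,"dz":85,"twist":-50},
  {"dx":240,"dy":-265,"dz":85,"twist":-60},
  {"dx":285,"dy":-310,"dz":85,"twist":-69.3},
  {"dx":321,"dy":-344,"dz":85,"twist":-69.3},
  {"dx":321,"dy":-344,"dz":60,"twist":-69.3},
], gripper=-0.3)

```text
clock: 1.35
tool_pos: [0.5515, 0.1537, 0.2788]
tool_rot: [0.731, 0.682, 0.001, 0.001]
contact_force: [-0.3, 0.8, -0.3]
opening: 0.0328
grip_force: 0.0
```

Emit:
step_arm([
  {"dx":0,"dy":0,"dz":-20,"twist":0},
  {"dx":0,"dy":0,"dz":-20,"twist":0},
])

```text
clock: 1.6
tool_pos: [0.547, 0.1566, 0.2565]
tool_rot: [0.73, 0.684, -0.002, -0.001]
contact_force: [-0.6, 0.4, 0.2]
opening: 0.0326
grip_force: 0.0
```

```bash
python3 - <<'E'
from h import *
from scipy.spatial.transform import Rotation as Ro
o=robot.get_obs(); print(o['clock'],o['tool_pos'],Ro.from_quat(o['tool_rot']).as_matrix().round(3),o['opening'],o['joints'].round(2))
im,d,c=grab('wrist'); cv2.imwrite('pics/w1.png',im[...,::-1])
P=cloud(d,c['mtx'],c['T']);hsv=cv2.cvtColor(im,cv2.COLOR_RGB2HSV); H,S,V=[hsv[...,i].astype(int) for i in range(3)]
m=(H>5)&(H<22)&(S>170)&(P[...,2]>.13)&(P[...,2]<.145)&(abs(P[...,0]-.548)<.03)
q=P[m]; print(len(q),q.mean(0),line(q) if len(q)>3 else '',q.min(0),q.max(0))
E
```

```text
1.6 [0.54697261 0.15655388 0.25654062] [[ 0.065  0.998 -0.005]
 [ 0.998 -0.065 -0.   ]
 [-0.001 -0.005 -1.   ]] 0.032615381655416074 [0.08 0.27 1.42 0.   1.45 0.15]
1028 [0.54511681 0.20434076 0.13872561] (np.float32(-89.268555), np.float32(0.5462074), np.float32(0.20974304)) [0.51815018 0.11191422 0.13009976] [0.56402379 0.31784705 0.14499891]
```

View pics/w1.png

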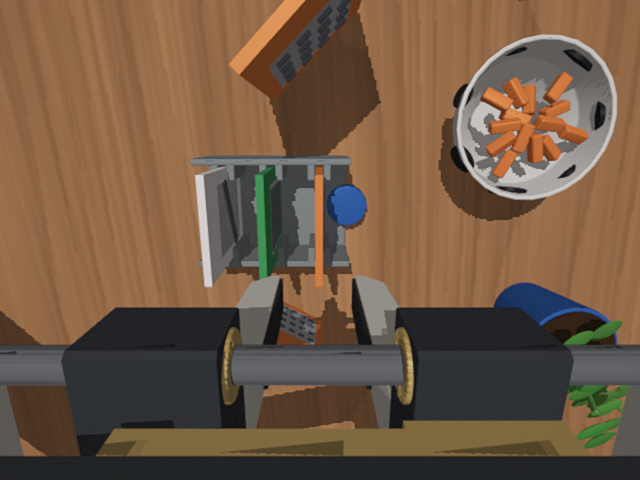

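The wrist view shows the orange top edge at columns 315–325, rows 165–287, centred between the fingers (columns 280 and 355). I'll measure it more exactly, leaving out the large grater.

```bash
python3 - <<'E'
from h import *
im,d,K,T=load('wrist')
P=cloud(d,K,T);hsv=cv2.cvtColor(im,cv2.COLOR_RGB2HSV); H,S,V=[hsv[...,i].astype(int) for i in range(3)]
u=np.arange(640)[None];v=np.arange(480)[:,None]
m=(H>5)&(H<22)&(S>150)&(P[...,2]>.133)&(P[...,2]<.144)&(u>300)&(u<340)&(v>150)&(v<300)
q=onplane(np.argwhere(m)[:,::-1],.138,K,T)
print(len(q),line(q),cv2.minAreaRect((q[:,:2]*1000).astype(np.float32)))
E
```

```text
802 (np.float32(86.62454), np.float32(0.54778826), np.float32(0.15848266)) ((547.4160766601562, 156.42544555664062), (89.59107971191406, 5.3309526443481445), 86.53326416015625)
```

Emit:
step_arm([
  {"dx":-0.5,"dy":0,"dz":-30},
  {"dx":-0.5,"dy":0,"dz":-60},
  {"dx":-0.5,"dy":0,"dz":-90},
  {"dx":-0.5,"dy":0,"dz":-110},
  {"dx":-0.5,"dy":0,"dz":-125},
  {"dx":-0.5,"dy":0,"dz":-133},
  {"dx":-0.5,"dy":0,"dz":-133},
  {"dx":-0.5,"dy":0,"dz":-133},
])

```text
schema error: expected keys dx, dy, dz, twist
```

Emit:
step_arm([
  {"dx":0},
  {"dx":0},
  {"dx":0},
  {"dx":0},
  {"dx":0},
  {"dx":0},
], gripper=-1)

```text
schema error: expected keys dx, dy, dz, twist
```

Emit:
step_arm([
  {"dx":-0.5,"dy":0,"dz":-30,"twist":0},
  {"dx":-0.5,"dy":0,"dz":-60,"twist":0},
  {"dx":-0.5,"dy":0,"dz":-90,"twist":0},
  {"dx":-0.5,"dy":0,"dz":-110,"twist":0},
  {"dx":-0.5,"dy":0,"dz":-125,"twist":0},
  {"dx":-0.5,"dy":0,"dz":-133,"twist":0},
  {"dx":-0.5,"dy":0,"dz":-133,"twist":0},
  {"dx":-0.5,"dy":0,"dz":-133,"twist":0},
])

```text
clock: 2.65
tool_pos: [0.5483, 0.157, 0.1265]
tool_rot: [0.73, 0.684, 0.001, 0.0]
contact_force: [-0.3, -0.1, 0.6]
opening: 0.0321
grip_force: 0.0
```

Emit:
step_arm([
  {"dx":0,"dy":0,"dz":0,"twist":0},
  {"dx":0,"dy":0,"dz":0,"twist":0},
])

```text
clock: 2.9
tool_pos: [0.5479, 0.1569, 0.1261]
tool_rot: [0.73, 0.684, 0.0, 0.0]
contact_force: [-0.3, -0.5, 0.2]
opening: 0.0324
grip_force: 0.0
```

Emit:
step_arm([
  {"dx":-0.5,"dy":0,"dz":-10,"twist":0},
  {"dx":-0.5,"dy":0,"dz":-21,"twist":0},
  {"dx":-0.5,"dy":0,"dz":-21,"twist":0},
])

```text
clock: 3.28
tool_pos: [0.546, 0.1568, 0.103]
tool_rot: [0.73, 0.684, -0.001, -0.001]
contact_force: [-1.3, -0.3, 1.0]
opening: 0.0328
grip_force: 0.0
```

Emit:
step_arm([
  {"dx":0,"dy":0,"dz":0,"twist":0},
  {"dx":0,"dy":0,"dz":0,"twist":0},
  {"dx":0,"dy":0,"dz":0,"twist":0},
  {"dx":0,"dy":0,"dz":0,"twist":0},
  {"dx":0,"dy":0,"dz":0,"twist":0},
  {"dx":0,"dy":0,"dz":0,"twist":0},
], gripper=-1)

```text
clock: 4.03
tool_pos: [0.5474, 0.1569, 0.1049]
tool_rot: [0.73, 0.684, 0.0, 0.0]
contact_force: [0.4, 0.4, 1.4]
opening: 0.0057
grip_force: 30.0
```

Emit:
step_arm([
  {"dx":0,"dy":0,"dz":5,"twist":0},
  {"dx":0,"dy":0,"dz":15,"twist":0},
  {"dx":0,"dy":0,"dz":30,"twist":0},
  {"dx":0,"dy":0,"dz":50,"twist":0},
  {"dx":0,"dy":0,"dz":70,"twist":0},
  {"dx":0,"dy":0,"dz":90,"twist":0},
  {"dx":0,"dy":0,"dz":110,"twist":0},
  {"dx":0,"dy":0,"dz":130,"twist":0},
  {"dx":0,"dy":0,"dz":150,"twist":0},
  {"dx":0,"dy":0,"dz":160,"twist":0},
])

```text
clock: 5.28
tool_pos: [0.5476, 0.157, 0.2669]
tool_rot: [0.73, 0.684, 0.001, 0.001]
contact_force: [0.4, -0.8, -0.4]
opening: 0.0059
grip_force: 30.0
```

Emit:
step_arm([
  {"dx":0,"dy":0,"dz":0,"twist":0},
  {"dx":0,"dy":0,"dz":0,"twist":0},
])

```text
clock: 5.52
tool_pos: [0.5467, 0.1569, 0.2639]
tool_rot: [0.73, 0.684, -0.001, -0.0]
contact_force: [-0.1, 0.0, -1.3]
opening: 0.0056
grip_force: 30.0
```

Emit:
step_arm([
  {"dx":-5,"dy":-20,"dz":0,"twist":0},
  {"dx":-15,"dy":-60,"dz":0,"twist":-3},
  {"dx":-27,"dy":-105,"dz":0,"twist":-6},
  {"dx":-40,"dy":-150,"dz":0,"twist":-10},
  {"dx":-52,"dy":-195,"dz":0,"twist":-14},
  {"dx":-64,"dy":-240,"dz":0,"twist":-17},
  {"dx":-74,"dy":-280,"dz":-5,"twist":-20},
  {"dx":-79,"dy":-308,"dz":-12,"twist":-22},
  {"dx":-81,"dy":-320,"dz":-18,"twist":-22},
  {"dx":-81.5,"dy":-324,"dz":-20,"twist":-22},
])

```text
clock: 6.78
tool_pos: [0.4649, -0.1674, 0.2439]
tool_rot: [0.847, 0.532, -0.0, -0.001]
contact_force: [0.6, 1.2, -0.5]
opening: 0.0056
grip_force: 30.0
```

Emit:
step_arm([
  {"dx":0,"dy":0,"dz":0,"twist":0},
  {"dx":0,"dy":0,"dz":0,"twist":0},
  {"dx":0,"dy":0,"dz":0,"twist":0},
  {"dx":0,"dy":0,"dz":0,"twist":0},
])

```text
clock: 7.28
tool_pos: [0.4659, -0.1667, 0.2448]
tool_rot: [0.846, 0.533, 0.0, 0.0]
contact_force: [-0.1, 0.2, -1.2]
opening: 0.0059
grip_force: 30.0
```

```bash
python3 - <<'E'
from h import *
from scipy.spatial.transform import Rotation as Ro
o=robot.get_obs(); M=Ro.from_quat(o['tool_rot']).as_matrix(); print(o['clock'],o['tool_pos'].round(4),'yaw y',np.degrees(np.arctan2(M[1,1],M[0,1])).round(2),'z',M[:,2].round(4))
ims=[]
for n in('scene','top'):
    im,d,c=grab(n); ims.append(im); K,T=c['mtx'],c['T']
    P=cloud(d,K,T);hsv=cv2.cvtColor(im,cv2.COLOR_RGB2HSV); H,S,V=[hsv[...,i].astype(int) for i in range(3)]
    m=(H>5)&(H<22)&(S>160)&(P[...,2]>.11)&(P[...,2]<.3)&(np.hypot(P[...,0]-.466,P[...,1]+.167)<.07)
    q=P[m]; print(n,len(q),q.mean(0).round(4),'z',np.percentile(q[:,2],[1,99]).round(4) if len(q) else '',line(q))
    t=q[abs(q[:,2]-.28)<.006]; print(' top',len(t),line(t) if len(t)>5 else '')
a=cv2.resize(ims[0][140:300,140:300],(400,400),interpolation=cv2.INTER_CUBIC);b=cv2.resize(ims[1][180:320,290:430],(400,400),interpolation=cv2.INTER_CUBIC)
cv2.imwrite('pics/g1.png',np.hstack([a,b])[...,::-1])
E
```

```text
7.275 [ 0.4659 -0.1667  0.2448] yaw y -25.64 z [ 3.e-04 -1.e-04 -1.e+00]
scene 706 [ 0.4749 -0.153   0.2148] z [0.1473 0.2788] (np.float32(64.95654), np.float32(0.4749112), np.float32(-0.15297648))
 top 67 (np.float32(64.42994), np.float32(0.47912788), np.float32(-0.14093748))
top 39 [ 0.4818 -0.1288  0.2348] z [0.1493 0.2791] (np.float32(60.01807), np.float32(0.48064673), np.float32(-0.12931149))
 top 12 (np.float32(34.86423), np.float32(0.48327798), np.float32(-0.12989658))
```

View pics/g1.png

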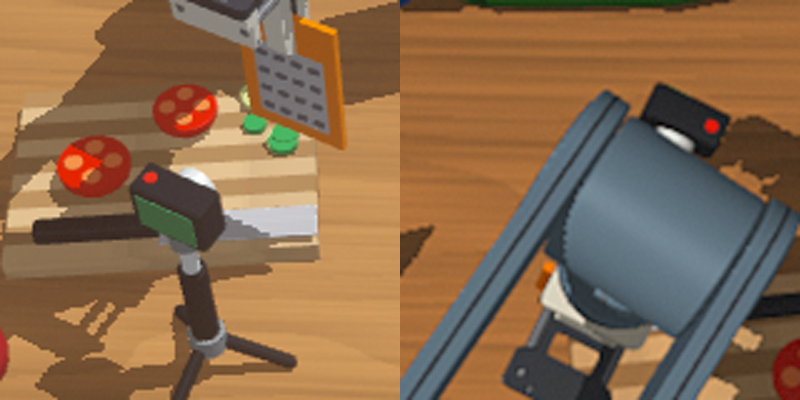

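The insert hangs upright (crop left, (295,90)) with its teeth facing the camera and its z extent at 0.147–0.279 as planned. To finish, I'll compare the camera's back plane with the plate plane in the scene view, to check squareness, centring and distance in one frame.

```bash
python3 - <<'E'
from h import *
def vplane(q):  # vertical-plane fit: robust line in xy
    a,x,y=line(q); return a-90,x,y
R=[]
for k in range(4):
    im,d,c=grab('scene');K,T=c['mtx'],c['T'];P=cloud(d,K,T);hsv=cv2.cvtColor(im,cv2.COLOR_RGB2HSV); H,S,V=[hsv[...,i].astype(int) for i in range(3)]
    cm=(P[...,1]>-.30)&(P[...,1]<-.17)&(P[...,0]>.56)&(P[...,0]<.66)
    scr=cm&(H>40)&(H<90)&(S>60)&(P[...,2]>.19)&(P[...,2]<.236)
    scr=cv2.erode(scr.astype(np.uint8),np.ones((2,2)))>0
    pl=(np.hypot(P[...,0]-.466,P[...,1]+.167)<.06)&(P[...,2]>.15)&(P[...,2]<.245)&(S<90)&(V>60)
    pl=cv2.morphologyEx(pl.astype(np.uint8),cv2.MORPH_OPEN,np.ones((3,3)))>0
    s,p=P[scr],P[pl]
    R.append([scr.sum(),*vplane(s),*s.mean(0),pl.sum(),*vplane(p),*p.mean(0)])
R=np.array(R).mean(0); print('screen',R[:7].round(4));print('panel',R[7:].round(4))
# top face of the camera, outline edges
z=.235
top=cm&(abs(P[...,2]-z)<.006)&~scr&~((S<60)&(V>90)); top=cv2.morphologyEx(top.astype(np.uint8),cv2.MORPH_OPEN,np.ones((3,3)))
ct=max(cv2.findContours(top,0,1)[0],key=cv2.contourArea)[:,0]; q=onplane(ct,z,K,T)[:,:2]*1000
r=cv2.minAreaRect(q.astype(np.float32)); print('topface',r)
box=cv2.boxPoints(r)
# fit both long sides from near contour points
for i in range(4):
    A,B=box[i],box[(i+1)%4]
    L=np.linalg.norm(B-A); t=(B-A)/L; n=np.array([-t[1],t[0]]); s=(q-A)@t; e=abs((q-A)@n); g=q[(e<3)&(s>5)&(s<L-5)]
    if len(g)>4: print(round(L,1),len(g),np.round(line(g),1))
E
```

```text
screen [194.25   -26.3191   0.6223  -0.2411   0.622   -0.2419   0.2129]
panel [ 7.03500e+02 -2.58599e+01  4.68300e-01 -1.67500e-01  4.68300e-01
 -1.67500e-01  2.00600e-01]
topface ((611.2779541015625, -235.1217041015625), (65.49325561523438, 32.146568298339844), 63.81207275390625)
32.1 9 [ -20.8  598.4 -264.1]
65.5 18 [  65.2  623.4 -243.4]
32.1 10 [ -25.6  625.8 -206.9]
65.5 24 [  63.   597.6 -229.5]
```

The distance comes out at about 130.7 mm, yaw within 0.5°, lateral error about 1 mm, and height 0.213 m for both. One tiny correction, a last check, then hand-in.

Emit:
step_arm([
  {"dx":0.5,"dy":0.7,"dz":0,"twist":-0.3},
  {"dx":0.5,"dy":0.7,"dz":0,"twist":-0.3},
  {"dx":0.5,"dy":0.7,"dz":0,"twist":-0.3},
  {"dx":0.5,"dy":0.7,"dz":0,"twist":-0.3},
  {"dx":0.5,"dy":0.7,"dz":0,"twist":-0.3},
  {"dx":0.5,"dy":0.7,"dz":0,"twist":-0.3},
])

```text
clock: 8.32
tool_pos: [0.4661, -0.1664, 0.2447]
tool_rot: [0.848, 0.53, -0.0, 0.0]
contact_force: [1.1, 0.2, -0.8]
opening: 0.0055
grip_force: 30.0
```

```bash
python3 - <<'E'
from h import *
im,d,c=grab('scene');P=cloud(d,c['mtx'],c['T']);hsv=cv2.cvtColor(im,cv2.COLOR_RGB2HSV); H,S,V=[hsv[...,i].astype(int) for i in range(3)]
rk=(P[...,0]>.3)&(P[...,0]<.65)&(P[...,1]>0)&(P[...,1]<.2)&(P[...,2]>.13)&(P[...,2]<.145)
for m in((H>50)&(H<85)&(S>100),(S<40)&(V>190)): print(P[m&rk].mean(0).round(4))
m=(H>5)&(H<22)&(S>160)&(np.hypot(P[...,0]-.466,P[...,1]+.167)<.07)&(P[...,2]>.11); print(np.percentile(P[m][:,2],[1,99]))
o=robot.get_obs(); print(o['clock'],o['tool_pos'],o['opening'],o['grip_force'],abs(o['dq']).max())
print(robot.job_done())
E
```

```text
[0.5047 0.1568 0.1357]
[0.4582 0.1571 0.1377]
[0.1470798  0.27885997]
8.375 [ 0.46613241 -0.16640329  0.24463407] 0.00576144501104696 29.999810457229614 0.0012952320989309822
the job is handed in; nothing more can be done
None
```

I handed the job in at 8.4 s: the gripper is holding the middle-sized orange insert still and upright, toothed side square to the lens within about 0.5°, roughly 13 cm in front and centred within about 1 mm by my measurements, and the green and white inserts are still in their slots.

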